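Lock the tablet tray's security bar

TASK

Secure the tablet in its desk tray: push the free end of the open steel lip bar round on its pivot pin, past the spring catch, until it is home against the stop and the catch has sprung out behind it. Push the bar gently (no harder than about 15 N, without gripping it), then press the red lock button fully down. Do not shift the tablet or the other things on the desk.

Things in the scene. Friction and masses are not known exactly. Their poses are not given: they have to be found in the camera images.
- dock: Grey steel tray plate screwed to the desk, 335 x 380 mm, top at z = 4 mm, spanning x -35..300, y -180..200. Origin: on the axis of the fixed pivot pin, plate's underside. x runs to the keeper block at the shut bar's end, y to the open side, z up. The keeper (stop and catch) is set by hand: the shut bar's end lies at y -11..11, fixed in a run but not measured: feel for the stop.
- pin_head (a point): Centre of the top of the pivot pin's head, a disc 24 mm across, 21.5 mm above the desk. Far end, in dock x, y: the blue keeper, 28 mm high, has a wall (x 177..244) with a black stop pad (x 214..244) on the bar's -y side and a body beyond its end (x 242..275); the fixed dark lock bridge (x 210..275, y 26..68, underside z 20, top z 28, on a post from x 242, y 43) lets the bar's end pass below it.
- bar_tip (a point): Centre of the rounded free end (radius 14 mm) of the loose flat steel bar, half-way up; x points outwards along it. Bar 28 mm wide, 10 thick, underside on the plate (z 4 mm), 0.25-0.5 kg; its hole turns on the pin 226 mm from this point. A 3 mm lip on top, 50..160 mm from the pin, juts 44 mm to the -y side. Starts 0.4-0.85 rad open to dock +y; shuts clockwise from above to about 0; rubs 1-3 N.
- catch (a joint): Brass roller, upright, 24 mm across, sprung out of the keeper beyond the bar's end, 16 mm to the +y side of the shut bar's line: 0 out, 0.007 m pressed in (1.7 N + 0.3 N per mm). The bar's end presses it 3-5 mm in: hardest about 25 mm before the stop (3-6 N at the end, 4-9 N 165 mm from the pin), easier from 16 mm on; it springs out behind the end in the last 2 mm, reading under 0.001 at home.
- lock (a joint): Red lock button on the dark bridge, at dock x 223, y 33: 0 up, 0.010 m fully down. It stays where it is left and takes 4 to 5 N to move. Its 8 mm shaft comes down behind the shut bar; if the bar is well short of home it lands on the bar.
- lock_top (a point): Centre of the top face of the red lock button, 22 mm diameter, 48 mm above the desk when up. z up.
- tablet: Tablet computer, black with a glass face, 200 x 122 x 8 mm, lying on the tray plate to the -y side of the shut bar, about 30 mm from it (the bar's lip passes 2 mm over its edge). Origin: centre of its underside, x along its length.
- mug: White mug, 80 mm diameter, 90 mm high, left part of the desk. Origin: centre of its underside.
- tumbler: Green drinking bottle, 68 mm diameter, 190 mm high, right part of the desk. Origin: centre of its underside.
- book: Orange book, 190 x 130 x 24 mm, right part of the desk. Origin: centre of its underside.
- mouse: Black round computer mouse, 62 mm diameter, 31 mm high, left part of the desk. Origin: centre of its underside.
- earbud_case: White earphone case, 60 x 48 x 26 mm, near the tray's left corner. Origin: centre of its underside.
- charger: Grey charger block, 55 x 55 x 30 mm, near the tray's right corner. Origin: centre of its underside.

How it is judged:
On the way, in this order (a step that is already met when the one before it is completed fails the run):
1. the bar is home against the stop, with the catch sprung out behind it (y of bar_tip in the frame of dock below 0.0155 m and value of joint catch below 0.001 m), for 0.2 s.
2. the lock button is fully down (value of joint lock above 0.008 m), for 0.1 s.
At the end, for the whole second after the job is handed in: The bar lies home on its pin against the stop (end centre less than 15.5 mm to the +y side of the dock's x axis, more than 220 mm from the pin and less than 13 mm above the desk), the catch is out behind it (less than 1 mm pressed), and the lock button is at least 8 mm down (all of step 1 and value of joint lock above 0.008 m and z of bar_tip in the frame of dock below 0.013 m and x of bar_tip in the frame of dock above 0.22 m); the robot touches nothing.
It fails at once if the robot presses on the bar with more than 18 N (contact force between any of the fingers, the arm and bar above 18 N).
It fails at once if the tablet is shifted by more than 8 mm (distance of tablet from where it was at the start of the episode above 0.008 m).
It fails at once if another thing on the desk is moved by more than 15 mm (distance of any of mug, tumbler, book, mouse, earbud_case, charger from where it was at the start of the episode above 0.015 m).
It also fails if it takes over 72 s, if anything falls off the work surface, if the arm or the gripper's body presses on something with over 40 N, if the wrist force passes 120 N, or if a joint passes its speed limit or range.

ROBOT

A 6-joint arm with a two-finger parallel gripper is mounted at the origin on the work surface. World frame = base frame: x ahead of the robot, y to its left, z up, the work surface at z = 0. Lengths are in m, angles in rad, forces in N, time in s.
With the tool pointing down it reaches from about 0.3 to 0.825 m from the base axis. Payload 5.4 kg.
Tool frame: the origin (TCP) lies on the centre line of the jaws, within the pads' length; the fingertips stand 25 mm ahead of it and the grasp point (between the pads) lies 6 mm ahead of it; z points along the fingers, x is the direction in which the jaws open and shut, and the axes are right-handed (so a half turn about z gives the same grasp; the last joint's range is limited). The gripper opens to 92 mm and grips with 3 to 60 N. Pads are 20 mm wide; open, the fingers measure 128 mm over their backs; the gripper's body (75 mm by 189 mm) begins 69 mm behind the grasp point.
Start: joints at [-1.313, 0.158, 1.597, -0, 1.386, -0.21], TCP at [0.259, -0.513, 0.24] pointing down, gripper open.
Joint ranges: [-2.91, 2.91], [-0.94, 2.29], [0.18, 2.7], [-1.29, 4.43], [0.17, 2.64], [-3, 3]. Speed limits (rad/s): [2.57, 2.57, 3.14, 3.14, 3.14, 3.14].

INTERFACE

Orientations are given as a unit quaternion [x, y, z, w].
In Python, from bench import arm gives the robot as it stands.
- The arm moves only by the tool move_arm, never from a script. Its argument "plan" is text: rows parted by semicolons, each of 5 numbers parted by spaces: the opening in per cent of the stroke, from 0 (shut) to 100 (fully open), then the shift along the tool's x, y, z in mm, then the turn about the tool's z in degrees. In form: hand dx dy dz roll; .... A call has 1 to 12 rows; each row shifts and turns the commanded pose from where the row before left it, along the tool's axes as they then stand; what a row does not reach is not made up. A row lasts 1/10 s, in which the tool goes at most 50 mm and 8.59 degrees, less where a joint would pass 70% of its speed; a pose out of reach is approached as far as the arm can. A call with a gripper value outside its range is refused whole. The fingers move at their own pace and stop on an object; "newtons" is the grip in N (left out, the last holds). Time passes only in rows, so rows that do not move let the fingers close. It gives the time, the measured TCP pose, the force and the opening at its end, in the units of the state.
- arm.observe(): the state, without advancing time (a new reading comes with each control period).
- arm.grab_frame(name): name is "scene" or "top"; returns a dict with "img" (384x512x3 uint8, red, green, blue), "z_map" (384x512 float32, m along the optical axis (not along the pixel's ray), 0 where there is no reading), "fx", "fy", "cx", "cy" (pixels), "camera_from_world" (4x4, takes a point from world to camera coordinates). Camera axes: x right, y down, z forward; pixel columns grow to the right and rows downward; lengths in m; the calibration is good to about 2 mm. A picture is of the moment at which its call begins.
- arm.finish_job(): hands the job in, once; it reports no verdict.
Trained networks look in a picture, given as the dict that the camera call returned (one of the last four; its "shot" number tells which), for a name from the list of things; names that differ only in an ending like _2 or _b are one class to them, and where a whole thing is asked for, a point or a joint stands for the part that bears it (a point fixed in the world has none). Each returns a list of dicts, best first, with "p" (0 to 1); they miss things now and then, are a little off and sometimes report something else, mostly with a low value. They report only what shows in the picture. A call takes as long as a camera call.
- arm.boxes_of(picture, thing): "extent" ([left, top, width, height] as shares, 0 to 1, of the picture: columns of its width, rows of its height, round what is visible of it).
- arm.masks_of(picture, thing): "mask" (384x512 bool, what is visible of it) and "extent" ([left, top, width, height] as shares, 0 to 1, of the picture: columns of its width, rows of its height, round what is visible of it).
- arm.place_of(picture, thing): "at" ([column, row] as shares, 0 to 1, of the picture: columns of its width, rows of its height: a listed point, or the origin of a listed thing).
The state is a dict: "time_s": time; "qpos": joint angles; "qvel": joint speeds; "joint_efforts": joint torques, N m; "eef_pos": TCP position; "ee_rot": TCP orientation; "force": force on the tool from outside, world axes, zero at the start; "moment": the same for the moment, N m; "width": opening from 0.0 (shut) to 1.0 (fully open).
Only numpy, scipy, OpenCV 4.12 (cv2) and the standard library are available. Lean on these libraries where they do the work, as an engineer would, in place of code of your own. Each camera call takes 0.05 s, during which the arm holds its last target. There are 200 camera calls.

## Working session

There is one attempt and no reset: what is moved stays moved. The work goes in short steps, Python scripts to look and compute and a tool call to move; the robot and the scene stay as the last step left them, time stands still between calls to the robot, and variables do not carry over. Pictures are saved under pics/ and viewed, about 8 in all and at most 12, crops included, and the job is handed in when it is done.

Besides the shell and the picture viewer there is one more tool, called as a command line: name --argument value ..., lists and objects as JSON in quotes. move_arm: Moves the arm, as the interface text tells. Its arguments: {"type":"object","properties":{"plan":{"type":"string"},"newtons":{"type":"number"}},"required":["plan"]}

```bash
mkdir -p pics; ls; cat > h.py <<'E'
import numpy as np, cv2
from bench import arm
def ray(f,at,z):
    "world point on pixel share 'at' at world height z"
    T=np.linalg.inv(f["camera_from_world"]); u,v=at[0]*512,at[1]*384
    d=T[:3,:3]@np.array([(u-f["cx"])/f["fx"],(v-f["cy"])/f["fy"],1]); o=T[:3,3]
    return o+d*(z-o[2])/d[2]
def cloud(f):
    z=f["z_map"]; v,u=np.mgrid[:384,:512]
    P=np.stack([(u-f["cx"])/f["fx"]*z,(v-f["cy"])/f["fy"]*z,z],-1)
    T=np.linalg.inv(f["camera_from_world"]); return P@T[:3,:3].T+T[:3,3]
E
python3 - <<'E'
from h import *
s=arm.observe(); print({k:np.round(v,3) for k,v in s.items()})
for n in("top","scene"):
    f=arm.grab_frame(n); cv2.imwrite(f"pics/{n}0.png",f["img"][...,::-1])
    C=cloud(f)
    print(n,np.round(np.linalg.inv(f["camera_from_world"])[:3,3],3))
    for t,z in(("pin_head",.0215),("bar_tip",.009),("lock_top",.048),("dock",0),("tablet",.004),("mug",0),("tumbler",0),("book",0),("mouse",0),("earbud_case",0),("charger",0)):
        r=arm.place_of(f,t)[:2]
        for q in r: print(t,round(q["p"],2),np.round(np.array(q["at"])*[512,384],1),np.round(ray(f,q["at"],z),4))
E
```

```text
pics
{'time_s': np.float64(0.0), 'qpos': array([-1.313,  0.159,  1.598, -0.   ,  1.386, -0.21 ]), 'qvel': array([ 0.002, -0.   ,  0.001, -0.   , -0.   ,  0.002]), 'joint_efforts': array([-0.0000e+00, -3.8557e+01, -3.2211e+01,  7.0000e-02,  3.8000e-02,
       -0.0000e+00]), 'eef_pos': array([ 0.259, -0.513,  0.239]), 'ee_rot': array([ 0.852, -0.524, -0.001, -0.001]), 'force': array([0.653, 0.358, 0.984]), 'moment': array([-0.022, -0.034,  0.007]), 'width': np.float64(1.003)}
top [4.120e-01 1.000e-03 1.592e+00]
pin_head 0.75 [256.1 209.9] [0.4489 0.0042 0.0215]
bar_tip 0.71 [215.6 156.3] [0.6314 0.1399 0.009 ]
bar_tip 0.68 [409.1 229. ] [ 0.3816 -0.5072  0.009 ]
lock_top 0.46 [257.2 143.3] [ 0.6681 -0.001   0.048 ]
dock 0.71 [256. 212.] [0.4422 0.0046 0.    ]
dock 0.6 [253.8 210.5] [0.4474 0.012  0.    ]
tablet 0.96 [286.1 192.4] [ 0.5076 -0.0975  0.004 ]
tablet 0.16 [408.6 229. ] [ 0.3815 -0.507   0.004 ]
mug 0.84 [126.  162.7] [0.613  0.4456 0.    ]
tumbler 0.61 [384.8 170.1] [ 0.5811 -0.4331  0.    ]
book 0.5 [351.  239.8] [ 0.3466 -0.314   0.    ]
mouse 0.63 [110.4 207. ] [0.4626 0.4971 0.    ]
earbud_case 0.77 [145.9 243.9] [0.3375 0.3759 0.    ]
charger 0.61 [348.6 237.7] [ 0.3537 -0.3062  0.    ]
scene [ 1.104 -0.808  1.242]
pin_head 0.9 [246.8 187.7] [0.459  0.0062 0.0215]
bar_tip 0.58 [302.7 187.9] [0.6367 0.1378 0.009 ]
lock_top 0.41 [291.1 210.4] [ 0.6718 -0.0089  0.048 ]
dock 0.9 [240.8 190.7] [ 0.437  -0.0055  0.    ]
tablet 0.89 [238.8 219.1] [ 0.5154 -0.124   0.004 ]
tumbler 0.58 [203.5 290.6] [ 0.5903 -0.4206  0.    ]
book 0.91 [139.  278.6] [ 0.3817 -0.5099  0.    ]
book 0.63 [303. 189.] [0.6373 0.1404 0.    ]
mouse 0.47 [311.1 120.2] [0.4543 0.5213 0.    ]
mouse 0.15 [236.7 213.8] [ 0.4921 -0.1063  0.    ]
earbud_case 0.49 [271.1 131.5] [0.3432 0.3531 0.    ]
charger 0.71 [173.4 233.8] [ 0.3546 -0.3096  0.    ]
charger 0.47 [313.5 118.8] [0.4587 0.536  0.    ]
```

```bash
python3 - <<'E'
from h import *
a=cv2.imread("pics/top0.png")[110:270,180:340]; a=cv2.resize(a,None,fx=3.7,fy=3.7,interpolation=cv2.INTER_CUBIC)
b=cv2.imread("pics/scene0.png")[150:250,180:340];
cv2.imwrite("pics/c0.png",a)
for n in("top","scene"):
    f=arm.grab_frame(n); C=cloud(f); hsv=cv2.cvtColor(f["img"],cv2.COLOR_RGB2HSV).astype(int)
    H,S,V=hsv[...,0],hsv[...,1],hsv[...,2]
    R=(np.abs(C[...,0]-.55)<.25)&(np.abs(C[...,1])<.25)
    red=R&((H<6)|(H>172))&(S>130)&(V>60); blue=R&(H>95)&(H<130)&(S>110)&(V>50)
    for k,m,z in(("red",red,.048),("blue",blue,.028)):
        v,u=np.nonzero(m); print(n,k,len(u),u.min(),u.max(),v.min(),v.max(),np.round(np.median(C[m],0),4),np.round(ray(f,[(u.mean()+.5)/512,(v.mean()+.5)/384],z),4))
E
```

```text
top red 40 21 259 104 144 [0.6734 0.0012 0.0485] [0.6837 0.0935 0.048 ]
top blue 194 9 278 101 356 [ 0.6998 -0.0475  0.0277] [ 0.6866 -0.0332  0.028 ]
scene red 21 292 296 208 212 [0.6789 0.0008 0.0474] [ 0.6811 -0.0014  0.048 ]
scene blue 204 275 302 216 232 [ 0.7019 -0.0515  0.0272] [ 0.6991 -0.0489  0.028 ]
```

View pics/c0.png

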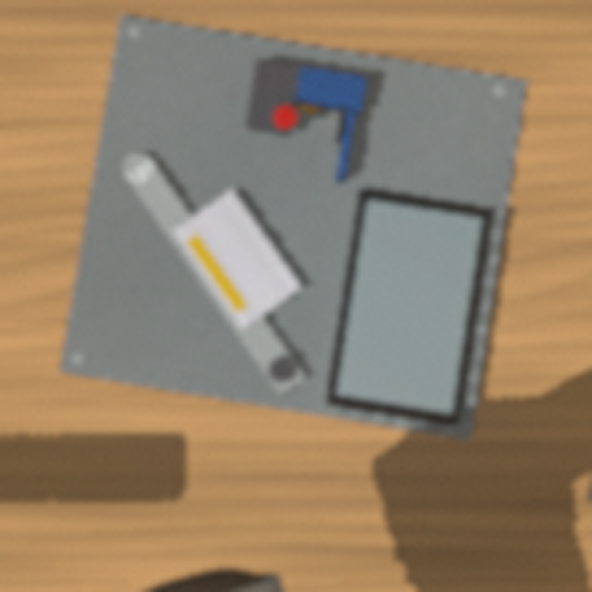

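View pics/scene0.png

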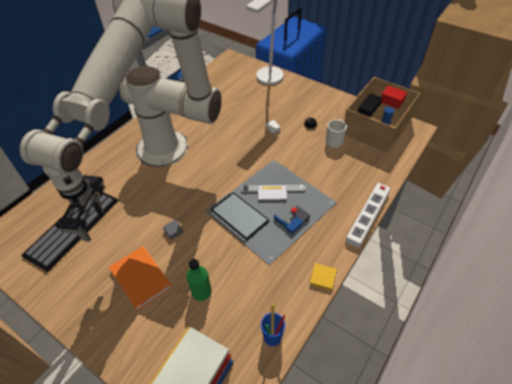

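The bar lies open about 46°, with the pin at crop (284,369), its tip at about (140,168), the red button at (286,118) and the keeper at (335,95). Dock yaw is about -9.7°. I'll move to a point above the bar's open side.

move_arm --plan "0 -29 -36 0 0;0 -29 -36 0 0;0 -29 -36 0 0;0 -29 -36 0 0;0 -29 -36 0 0;0 -29 -36 0 0;0 -29 -36 0 0;0 -29 -36 0 0;0 -29 -36 0 0;0 -29 -36 0 0;0 -29 -36 0 0;0 -29 -36 0 0" --newtons 20

```text
time_s: 2.5
eef_pos: [0.4885, -0.0059, 0.2399]
ee_rot: [0.852, -0.524, 0.0, -0.0]
force: [0.9, -0.8, -0.1]
width: 0.007
```

move_arm --plan "0 -29 -36 0 0;0 -29 -36 0 0;0 -28 -34 0 0;0 -28 -34 0 0;0 0 0 0 -5;0 0 0 0 -5;0 0 0 0 0;0 0 0 0 0"

```text
time_s: 3.3
eef_pos: [0.5614, 0.157, 0.2396]
ee_rot: [0.894, -0.449, -0.0, 0.0]
force: [0.2, -0.5, -0.2]
width: 0.007
```

move_arm --plan "0 0 0 35 0;0 0 0 35 0;0 0 0 35 0;0 0 0 35 0;0 0 0 30 0;0 0 0 20 0;0 0 0 10 0;0 0 0 5 0;0 0 0 0 0;0 0 0 0 0"

```text
time_s: 4.3
eef_pos: [0.5626, 0.1571, 0.036]
ee_rot: [0.894, -0.448, 0.001, -0.001]
force: [-0.9, -0.2, 0.8]
width: 0.007
```

```bash
python3 - <<'E'
from h import *
f=arm.grab_frame("top"); a=f["img"][110:270,180:340,::-1]
cv2.imwrite("pics/c1.png",cv2.resize(a,None,fx=3.7,fy=3.7,interpolation=cv2.INTER_CUBIC))
g=arm.grab_frame("scene"); a=g["img"][150:250,210:340,::-1]
cv2.imwrite("pics/c2.png",cv2.resize(a,None,fx=5,fy=5,interpolation=cv2.INTER_CUBIC))
s=arm.observe(); print(s["eef_pos"],s["force"])
E
```

```text
[0.56253899 0.15713683 0.03595805] [ 0.50067614 -0.0624957  -0.19040464]
```

View pics/c2.png

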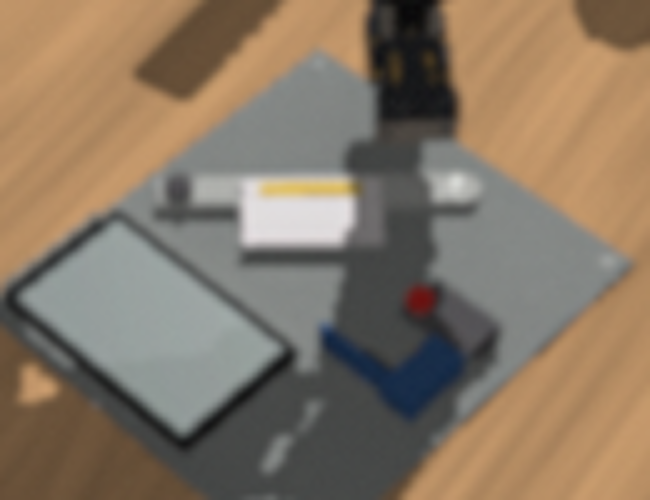

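move_arm --plan "0 0 0 3 0;0 7 0 0 0;0 5 0 0 0;0 4 0 0 0;0 3 0 0 0;0 2 0 0 0;0 2 0 0 0;0 2 0 0 0;0 2 0 0 0;0 2 0 0 0;0 2 0 0 0"

```text
time_s: 5.5
eef_pos: [0.5801, 0.1322, 0.0316]
ee_rot: [0.894, -0.448, -0.0, -0.0]
force: [-0.4, -0.7, -0.5]
width: 0.007
```

move_arm --plan "0 3 -0.5 0 1;0 6 -0.8 0 2;0 6.2 -0.8 0 2;0 6.2 -0.8 0 2;0 6.2 -0.8 0 2;0 6.2 -0.8 0 2;0 6.2 -0.8 0 2;0 6.2 -0.8 0 2;0 6.2 -0.8 0 2"

```text
time_s: 6.4
eef_pos: [0.6118, 0.0895, 0.0315]
ee_rot: [0.817, -0.576, -0.0, 0.0]
force: [-0.8, 1.5, 0.1]
width: 0.004
```

```bash
cat > look.py <<'E'
from h import *
import sys
k=sys.argv[1]
s=arm.observe(); print(s["eef_pos"],s["ee_rot"],s["force"])
for n,(r,c) in dict(top=(110,180),scene=(150,210)).items():
    f=arm.grab_frame(n); a=f["img"][r:r+110,c:c+130,::-1]
    cv2.imwrite(f"pics/{n}{k}.png",cv2.resize(a,None,fx=5,fy=5,interpolation=cv2.INTER_CUBIC))
    for t,z in(("pin_head",.0215),("bar_tip",.009),("lock_top",.048)):
        for q in arm.place_of(f,t)[:1]: print(n,t,round(q["p"],2),np.round(ray(f,q["at"],z),4))
a=cv2.imread(f"pics/top{k}.png"); b=cv2.imread(f"pics/scene{k}.png")
cv2.imwrite(f"pics/both{k}.png",cv2.resize(np.vstack([a[:,:],b]),(330*650//550*2-390+0,600)) if 0 else cv2.resize(np.hstack([a,b]),(800,338)))
E
python3 look.py 3
```

```text
[0.61176252 0.08954359 0.03149768] [ 8.17304139e-01 -5.76206511e-01 -2.53497522e-05  3.32593134e-05] [-0.77680893  1.48012101  0.13766852]
top pin_head 0.69 [0.4506 0.0101 0.0215]
top lock_top 0.68 [0.3395 0.3683 0.048 ]
scene pin_head 0.88 [0.451  0.0114 0.0215]
scene bar_tip 0.96 [0.6739 0.0723 0.009 ]
scene lock_top 0.59 [ 0.6629 -0.0045  0.048 ]
```

View pics/both3.png

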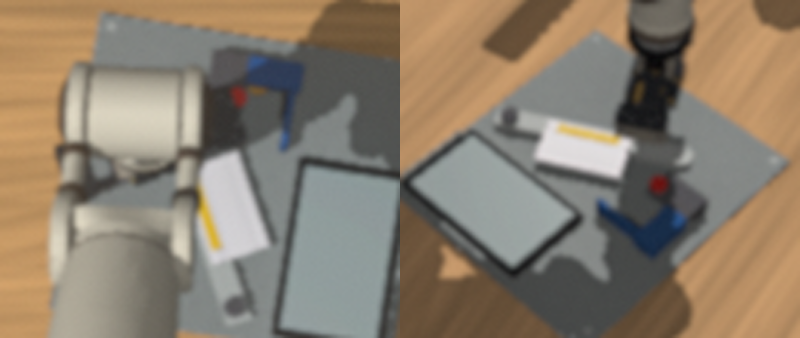

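The bar follows: in the right view the finger is on its flank at about (650,125), with the tip at (688,155) heading under the bridge. Continuing the arc.

move_arm --plan "0 6.2 -0.7 0 2;0 6.2 -0.7 0 2;0 6.2 -0.7 0 2;0 6.2 -0.7 0 2;0 6.2 -0.7 0 2;0 6.2 -0.7 0 2;0 3.1 -0.3 0 1;0 3.1 -0.3 0 1"

```text
time_s: 7.6
eef_pos: [0.6266, 0.0488, 0.0316]
ee_rot: [0.741, -0.671, 0.0, -0.0]
force: [0.1, 0.7, -1.1]
width: 0.007
```

```bash
python3 look.py 4
```

```text
[0.62658432 0.04881815 0.03161001] [ 7.41445973e-01 -6.71012566e-01  1.03880243e-05 -7.03474784e-05] [ 0.05717987  0.73111635 -1.06939471]
top pin_head 0.65 [0.4489 0.0158 0.0215]
top bar_tip 0.29 [0.4499 0.0106 0.009 ]
scene pin_head 0.57 [0.4472 0.0146 0.0215]
scene bar_tip 0.68 [0.675  0.0249 0.009 ]
scene lock_top 0.7 [ 0.4654 -0.025   0.048 ]
```

View pics/both4.png

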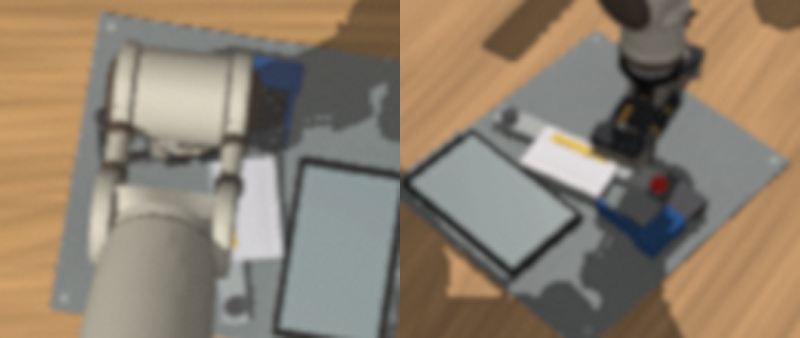

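move_arm --plan "0 3.1 -0.3 0 1;0 3.1 -0.3 0 1;0 3.1 -0.3 0 1;0 3.1 -0.3 0 1;0 0 0 0 0"

```text
time_s: 8.5
eef_pos: [0.6287, 0.0363, 0.0316]
ee_rot: [0.718, -0.696, 0.0, 0.0]
force: [-0.2, 0.3, -0.3]
width: 0.006
```

move_arm --plan "0 1.5 -0.2 0 0.5;0 1.5 -0.2 0 0.5;0 0 0 0 0"

```text
time_s: 8.8
eef_pos: [0.6291, 0.0337, 0.0316]
ee_rot: [0.712, -0.702, 0.0, 0.0]
force: [-0.4, 0.5, 0.1]
width: 0.002
```

move_arm --plan "0 1.5 -0.2 0 0.5;0 1.5 -0.2 0 0.5;0 0 0 0 0"

```text
time_s: 9.1
eef_pos: [0.6295, 0.0307, 0.0316]
ee_rot: [-0.706, 0.708, -0.0, -0.0]
force: [0.1, 0.8, 0.7]
width: 0.004
```

move_arm --plan "0 1.5 -0.2 0 0.5;0 1.5 -0.2 0 0.5;0 0 0 0 0"

```text
time_s: 9.4
eef_pos: [0.6299, 0.0276, 0.0316]
ee_rot: [-0.699, 0.715, -0.0, -0.0]
force: [-0.6, 0.5, -0.7]
width: 0.005
```

move_arm --plan "0 1.5 -0.2 0 0.5;0 1.5 -0.2 0 0.5;0 0 0 0 0"

```text
time_s: 9.7
eef_pos: [0.6302, 0.0248, 0.0316]
ee_rot: [-0.693, 0.721, 0.0, 0.0]
force: [-0.7, 0.6, -0.5]
width: 0.008
```

move_arm --plan "0 1.5 -0.2 0 0.5;0 1 -0.1 0 0.3;0 0 0 0 0"

```text
time_s: 10.0
eef_pos: [0.6301, 0.0229, 0.0315]
ee_rot: [-0.688, 0.725, 0.001, 0.0]
force: [-1.3, 5.7, 1.6]
width: 0.006
```

move_arm --plan "0 1 -0.1 0 0.3;0 1 -0.1 0 0.3;0 0 0 0 0"

```text
time_s: 10.3
eef_pos: [0.6302, 0.0207, 0.0316]
ee_rot: [-0.685, 0.729, 0.0, 0.0]
force: [-0.8, 5.0, 1.2]
width: 0.003
```

move_arm --plan "0 1 -0.1 0 0.3;0 1 -0.1 0 0.3;0 0 0 0 0"

```text
time_s: 10.6
eef_pos: [0.6303, 0.0185, 0.0315]
ee_rot: [-0.681, 0.733, 0.0, -0.0]
force: [-1.5, 4.3, 1.1]
width: 0.008
```

move_arm --plan "0 1 -0.1 0 0.3;0 0 0 0 0"

```text
time_s: 10.8
eef_pos: [0.6304, 0.0175, 0.0315]
ee_rot: [-0.679, 0.734, 0.0, -0.0]
force: [-1.4, 3.9, 1.9]
width: 0.003
```

move_arm --plan "0 1 -0.1 0 0.3;0 1 -0.1 0 0.3;0 1 -0.1 0 0.3;0 0 0 0 0"

```text
time_s: 11.2
eef_pos: [0.6305, 0.0141, 0.0315]
ee_rot: [-0.673, 0.74, 0.0, -0.0]
force: [-2.2, 3.4, 0.9]
width: 0.008
```

move_arm --plan "0 1 -0.1 0 0.3;0 1 -0.1 0 0.3;0 1 -0.1 0 0.3;0 0 0 0 0"

```text
time_s: 11.6
eef_pos: [0.6307, 0.0109, 0.0315]
ee_rot: [-0.667, 0.745, -0.0, -0.0]
force: [-1.3, 3.2, -0.1]
width: 0.007
```

move_arm --plan "0 1 -0.1 0 0.3;0 1 -0.1 0 0.3;0 0 0 0 0"

```text
time_s: 11.9
eef_pos: [0.6308, 0.0089, 0.0316]
ee_rot: [-0.663, 0.748, -0.0, -0.0]
force: [-0.6, 1.2, 0.5]
width: 0.007
```

move_arm --plan "0 1 -0.1 0 0.3;0 1 -0.1 0 0.3;0 0 0 0 0"

```text
time_s: 12.2
eef_pos: [0.6308, 0.0069, 0.0317]
ee_rot: [-0.659, 0.752, -0.0, 0.0]
force: [0.3, 0.3, -0.3]
width: 0.006
```

move_arm --plan "0 1 -0.1 0 0.3;0 0 0 0 0"

```text
time_s: 12.4
eef_pos: [0.6308, 0.006, 0.0317]
ee_rot: [-0.657, 0.754, -0.0, 0.0]
force: [0.5, 0.6, -0.5]
width: 0.005
```

move_arm --plan "0 1 -0.1 0 0.3;0 0 0 0 0"

```text
time_s: 12.6
eef_pos: [0.6307, 0.0051, 0.0317]
ee_rot: [-0.655, 0.755, -0.0, 0.0]
force: [0.1, 0.1, 0.3]
width: 0.005
```

move_arm --plan "0 1 -0.1 0 0;0 0 0 0 0"

```text
time_s: 12.8
eef_pos: [0.6306, 0.0041, 0.0317]
ee_rot: [-0.655, 0.755, -0.0, 0.0]
force: [0.7, 0.7, -0.5]
width: 0.005
```

move_arm --plan "0 1 -0.1 0 0;0 0 0 0 0"

```text
time_s: 13.0
eef_pos: [0.6305, 0.0031, 0.0317]
ee_rot: [-0.655, 0.755, -0.0, 0.0]
force: [0.7, 0.9, 0.7]
width: 0.002
```

move_arm --plan "0 1 -0.1 0 0;0 0 0 0 0"

```text
time_s: 13.2
eef_pos: [0.6305, 0.0022, 0.0317]
ee_rot: [-0.655, 0.755, -0.0, 0.0]
force: [1.9, 0.1, 0.6]
width: -0.0
```

move_arm --plan "0 1 -0.1 0 0;0 0 0 0 0"

```text
time_s: 13.4
eef_pos: [0.6304, 0.0018, 0.0317]
ee_rot: [-0.655, 0.755, 0.0, 0.0]
force: [0.7, 3.7, 0.8]
width: 0.007
```

move_arm --plan "0 1 -0.1 0 0;0 0 0 0 0"

```text
time_s: 13.6
eef_pos: [0.6304, 0.0016, 0.0317]
ee_rot: [-0.655, 0.755, 0.001, 0.001]
force: [1.3, 6.2, 2.9]
width: 0.006
```

move_arm --plan "0 0.7 0 0 0;0 0 0 0 0"

```text
time_s: 13.8
eef_pos: [0.6304, 0.0015, 0.0317]
ee_rot: [-0.655, 0.755, 0.001, 0.001]
force: [1.6, 8.7, 0.2]
width: 0.003
```

move_arm --plan "0 0.7 0 0 0;0 0 0 0 0;0 0 0 0 0"

```text
time_s: 14.1
eef_pos: [0.6304, 0.0015, 0.0317]
ee_rot: [-0.655, 0.755, 0.001, 0.002]
force: [1.9, 10.7, 1.0]
width: 0.006
```

```bash
python3 look.py 5
```

```text
[0.63036346 0.00145044 0.03173118] [-0.65531419  0.75535357  0.001256    0.00165087] [ 1.94925047 10.68781762  0.99485519]
top pin_head 0.9 [0.4479 0.0136 0.0215]
top bar_tip 0.31 [ 0.3803 -0.5105  0.009 ]
scene pin_head 0.61 [0.4565 0.0208 0.0215]
scene bar_tip 0.79 [ 0.6742 -0.0431  0.009 ]
scene lock_top 0.41 [0.6669 0.0023 0.048 ]
```

View pics/both5.png

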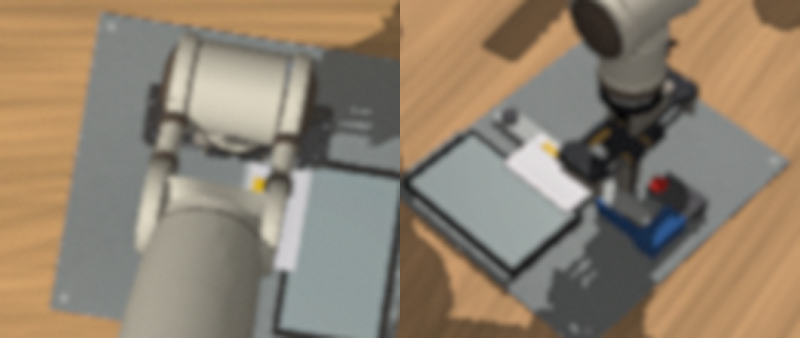

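The bar is hard against the stop: the TCP held still at y = 0.0015 while the force rose to 10.7 N. I'll back off and check.

move_arm --plan "0 -3 0 0 0;0 -6 0 0 0;0 -8 0 0 0;0 0 0 -20 0;0 0 0 -40 0;0 0 0 -40 0;0 -30 0 -10 0;0 -45 0 0 0;0 -45 0 0 0;0 -45 0 0 0;0 -45 0 0 0;0 0 0 0 0"

```text
time_s: 15.7
eef_pos: [0.6614, 0.2292, 0.1413]
ee_rot: [-0.658, 0.753, 0.0, 0.0]
force: [-0.1, -0.0, 0.3]
width: 0.004
```

```bash
python3 look.py 6; python3 - <<'E'
from h import *
for n in("top","scene"):
    f=arm.grab_frame(n); C=cloud(f); hsv=cv2.cvtColor(f["img"],cv2.COLOR_RGB2HSV).astype(int)
    H,S,V=hsv[...,0],hsv[...,1],hsv[...,2]
    m=(abs(C[...,0]-.67)<.04)&(abs(C[...,1])<.04)&((H<8)|(H>170))&(S>110)&(C[...,2]>.042)
    v,u=np.nonzero(m); print(n,len(u),np.round(np.median(C[m],0),4),np.round(ray(f,[(u.mean()+.5)/512,(v.mean()+.5)/384],.048),4))
E
```

```text
[0.66140081 0.22923143 0.14129596] [-6.57594223e-01  7.53372016e-01  4.49208240e-04  4.91499659e-04] [-0.06879139 -0.03654958  0.25110587]
top pin_head 0.89 [0.4535 0.0079 0.0215]
top bar_tip 0.68 [ 0.6603 -0.0281  0.009 ]
top lock_top 0.6 [0.6764 0.0074 0.048 ]
scene pin_head 0.93 [0.4474 0.0203 0.0215]
scene bar_tip 0.6 [ 0.6717 -0.0355  0.009 ]
scene lock_top 0.35 [0.6223 0.3929 0.048 ]
top 32 [ 6.752e-01 -5.000e-04  4.810e-02] [ 0.6733 -0.0024  0.048 ]
scene 24 [0.6771 0.0014 0.0478] [6.8e-01 6.0e-04 4.8e-02]
```

View pics/both6.png

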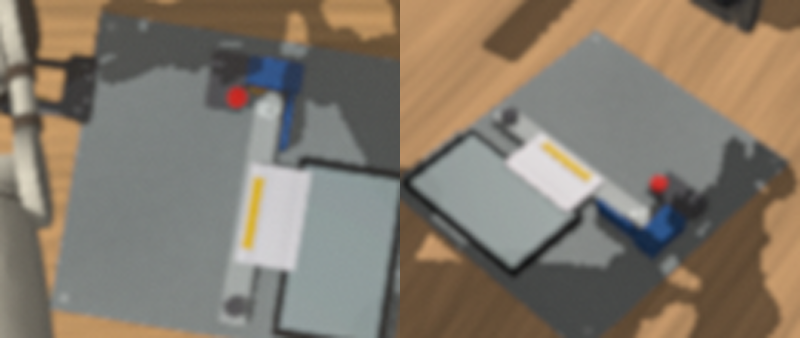

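The bar lies shut along the keeper wall with its tip at left-view (268,105). The button is at (237,98) and the tablet hasn't moved. Next I'll press the button at about (0.676, 0.000).

move_arm --plan "0 45 -9 0 0;0 45 -9 0 0;0 45 -9 0 0;0 45 -9 0 0;0 45.6 -9.7 0 0;0 0 0 0 0;0 0 0 25 0;0 0 0 25 0;0 0 0 10 0;0 0 0 0 0;0 0 0 0 0"

```text
time_s: 17.3
eef_pos: [0.6761, -0.0059, 0.0826]
ee_rot: [-0.656, 0.755, -0.0, 0.0]
force: [0.6, -0.1, 0.3]
width: 0.003
```

move_arm --plan "0 0 0 3 0;0 0 0 3 0;0 0 0 3 0;0 0 0 3 0;0 0 0 0 0;0 0 0 0 0"

```text
time_s: 17.9
eef_pos: [0.6759, -0.0062, 0.0698]
ee_rot: [-0.655, 0.755, -0.0, 0.0]
force: [1.7, 0.4, 1.1]
width: 0.002
```

move_arm --plan "0 0 0 2 0;0 0 0 2 0"

```text
time_s: 18.1
eef_pos: [0.676, -0.0062, 0.0661]
ee_rot: [-0.655, 0.755, -0.0, 0.0]
force: [0.5, 0.2, 4.1]
width: 0.003
```

move_arm --plan "0 0 0 2 0;0 0 0 1 0"

```text
time_s: 18.3
eef_pos: [0.676, -0.0062, 0.0633]
ee_rot: [-0.655, 0.755, -0.0, 0.0]
force: [-2.2, 0.5, 11.5]
width: 0.005
```

move_arm --plan "0 0 0 1 0;0 0 0 0 0"

```text
time_s: 18.5
eef_pos: [0.6761, -0.0062, 0.0633]
ee_rot: [-0.655, 0.755, -0.0, 0.0]
force: [-3.0, 0.7, 11.2]
width: 0.005
```

The button bottomed out at fingertip z of about 38 mm, which is its full 10 mm of travel. I'll retract and check.

move_arm --plan "0 0 0 -5 0;0 0 0 -30 0;0 0 0 -45 0;0 0 0 -20 0;0 -45 0 0 0;0 -45 0 0 0;0 -45 0 0 0;0 -45 0 0 0;0 -45 0 0 0;0 0 0 0 0;0 0 0 0 0"

```text
time_s: 19.6
eef_pos: [0.7064, 0.2173, 0.1601]
ee_rot: [-0.656, 0.755, 0.0, -0.001]
force: [-0.2, -0.6, 0.2]
width: 0.005
```

```bash
python3 look.py 7; python3 - <<'E'
from h import *
for n in("top","scene"):
    f=arm.grab_frame(n); C=cloud(f); hsv=cv2.cvtColor(f["img"],cv2.COLOR_RGB2HSV).astype(int)
    H,S,V=hsv[...,0],hsv[...,1],hsv[...,2]
    m=(abs(C[...,0]-.67)<.04)&(abs(C[...,1])<.04)&((H<8)|(H>170))&(S>110)
    print(n,m.sum(),np.round(np.percentile(C[m],[50,90],axis=0),4))
    for q in arm.place_of(f,"tablet")[:1]: print("tablet",np.round(ray(f,q["at"],.004),4))
E
```

```text
[0.7063783  0.2172542  0.16012875] [-6.56127533e-01  7.54649067e-01  3.59805739e-04 -1.14726390e-03] [-0.17640374 -0.57394745  0.16234917]
top pin_head 0.95 [0.4525 0.0135 0.0215]
top bar_tip 0.76 [ 0.675 -0.029  0.009]
top lock_top 0.46 [0.6795 0.0074 0.048 ]
scene pin_head 0.85 [0.4526 0.0269 0.0215]
scene bar_tip 0.56 [ 0.6735 -0.0398  0.009 ]
scene lock_top 0.6 [ 0.6698 -0.0141  0.048 ]
top 38 [[ 6.755e-01 -4.000e-04  3.710e-02]
 [ 6.843e-01  9.500e-03  4.060e-02]]
tablet [ 0.5129 -0.1036  0.004 ]
scene 26 [[6.772e-01 2.000e-04 3.730e-02]
 [6.842e-01 7.100e-03 4.060e-02]]
tablet [ 0.5047 -0.1018  0.004 ]
```

View pics/both7.png

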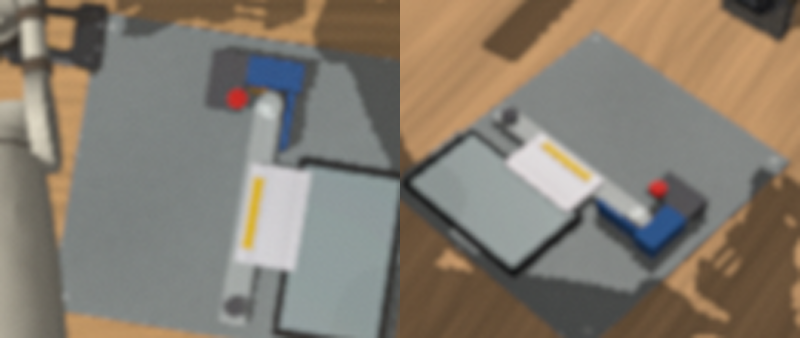

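The bar is home along the keeper, the button top is down from 48 mm to about 37.5 mm, and the arm is clear. Handing in.

```bash
python3 -c "
from bench import arm
print(arm.finish_job())"
```

```text
the job is handed in; nothing more can be done
None
```

I pushed the bar shut with closed fingers, pressed the red lock button fully down, backed the arm clear and handed the job in at about 20 s. The hand-in gave no verdict.

- **Bar:** it took about 6 N to get past the catch, then the force fell to almost nothing. At the stop the tool stopped moving while the force rose to about 11 N, and that was the hardest reading. The last pictures show the bar lying along the keeper.
- **Catch:** I could not see the roller directly. That it sprang out behind the bar is judged from the force drop, the firm stop, and the lock shaft going fully down instead of landing on the bar.
- **Lock button:** the fingertips stopped at 38 mm with 11 N on them. Depth readings put the button top at about 37 mm, down from 48 mm, so it moved its full 10 mm.
- **Tablet and other things:** the tablet looks unmoved in the pictures. I did not re-measure the other things on the desk, but the arm passed well clear of them.
- **Readings that disagreed:** the network's points for the pin, bar tip and lock top scattered by 1–2 cm, with a few far off. I relied on contact forces and depth readings instead.

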